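# Clamp the flask carriage, fit weight sleeves and stopper the flasks

### The arm

A 6-joint arm with a two-finger parallel gripper is mounted at the origin on a cart in front of the work surface, level with it; the furniture and walls round the work are solid. World frame = base frame: x ahead of the robot, y to its left, z up, the work surface at z = 0. Lengths are in m, angles in rad, forces in N, time in s.
With the tool pointing down it reaches from about 0.3 to 0.875 m from the base axis. Payload 4.2 kg.
Tool frame: the origin (TCP) lies on the centre line of the jaws, within the pads' length; the fingertips stand 22 mm ahead of it and the grasp point (between the pads) lies 3 mm ahead of it; z points along the fingers, y is the line along which they close (so a half turn about z gives the same grasp; the last joint's range is limited). The gripper opens to 85 mm and grips with 20 to 120 N. Pads are 22 mm wide; open, the fingers measure 114 mm over their backs; the gripper's body (76 mm by 85 mm) begins 54 mm behind the grasp point. The pads swing forward as they close: fully open they stand 13 mm farther back than shut.
Start: joints at [-0.02, 0.32, 1.565, -0, 1.257, -0.02], TCP at [0.575, 0, 0.253] pointing down, gripper open.
Joint ranges: [-3.11, 3.11], [-0.84, 2.01], [0.21, 2.61], [-1.34, 4.49], [0.05, 2.63], [-2.56, 2.56]. Speed limits (rad/s): [2.57, 2.57, 3.14, 3.14, 3.14, 3.14].

### API

Orientations are given as a unit quaternion [w, x, y, z].
In Python, from rig import env gives the robot as it stands. The module is installed in compiled form; this text tells all that it offers. Calls block until the motion is done:
- env.move_to(position, orientation): joint-space move of the TCP to a pose.
- env.move_straight(position, ori=None, speed=0.15): straight line of the TCP; ori=None keeps the orientation; speed is the mean speed in m/s.
- env.goto_joints(angles): joint-space move.
- env.open() and env.close(): open the fingers fully, or close them until they stop; the grip force is fixed at half the most.
- env.dwell(seconds).
- env.solve_ik(position, orientation): joint angles nearest the present ones, or None.
- env.get_image(name): name is "scene" or "side" or "wrist"; returns the picture (480x640x3 uint8, red, green, blue); there is no depth.
- env.camera_info(name): a dict with "fx", "fy", "cx", "cy" (pixels), "R" (3x3) and "t" (3): a world point X has camera coordinates R X + t; the wrist camera has in their place "T_tool_cam" (4x4, takes a point from camera to tool coordinates, whose origin is the TCP and whose axes are the flange's). Camera axes: x right, y down, z forward; pixel columns grow to the right and rows downward; lengths in m; the calibration is good to about 2 mm. A picture is of the moment at which its call begins: read the wrist's pose just before it. camera_info takes no time and is no camera call.
A pose or a line that the arm cannot do raises env.PlanningError and nothing moves.
- env.job_done(): hands the job in; it is judged then, once.
Readings, each from a call of its own:
- env.current_clock(): time.
- env.current_joint_pos(): joint angles.
- env.current_joint_velocities(): joint speeds.
- env.current_effort(): joint torques, N m.
- env.current_tcp_pos(): TCP position.
- env.current_eef_rot(): TCP orientation.
- env.current_contact_force(): force on the tool from outside, world axes, zero at the start.
- env.current_moment(): the same for the moment, N m.
- env.current_gripper_width(): finger opening in m.
- env.current_grasp_force(): force on a finger pad.
Only numpy, scipy, OpenCV 4.12 (cv2) and the standard library are available. Lean on these libraries where they do the work, as an engineer would, in place of code of your own. Each camera call takes 0.05 s, during which the arm holds its last target. There are 200 camera calls.

### The job

Free the black clamp knob of the flask carriage, slide the carriage fully against the red end stop of its rail and lock the clamp again; never shift the carriage while it is locked. Then slide every blue weight sleeve you find on the bench over a flask neck, one to a flask, lowering it without a drop until it sits on the shoulder, and after that close all three flasks with the green stoppers, fully home. Leave the two small vials and the white bottle where they stand.

Things in the scene. Friction and masses are not known exactly. Their poses are not given: they have to be found in the camera images.
- carriage (a joint): position of the flask carriage along its rail, m: 0 at the far end from the red stop, 0.12 hard against the red end stop (the stop at the +y end of the rail, left as the robot sees it). Free, it slides with about 4 N of drag; locked, the clamp holds it against 60 N or more. It stays where it is left
- clamp (a joint): angle of the clamp knob, rad: 0 = locked (starts there), grows counter-clockwise seen from above to 1.35 = fully free; it grips the rail only below about 0.25; count it as free above 1.1 and locked below 0.15. It stays where left; about 0.2 N m to turn
- clamp_grip (a point): point on the clamp knob's vertical axis, 78 mm above the bench, amid its upright black bar grip, 54 mm long along this frame's x, 16 mm wide along y, top 13 mm above this point, foot 19 mm below. It rides on the carriage end nearest the red stop, 125 mm from the nearest flask's axis; the carriage may be slid by holding it. Locked, the bar lies across the rail
- mouth_0 (a point): centre of the rim of the first (farthest from the knob and red stop) brown flask's neck, 160 mm above the bench; y runs along the rail toward the red stop, z up. Three flasks are fixed on the carriage, 105 mm apart along y; body 84 mm wide, flat shoulder 65 mm below the mouth, straight neck 40 mm outside (37 at the very rim), 28 mm bore
- mouth_1 (a point): centre of the rim of the second (middle) brown flask's neck, 160 mm above the bench; y runs along the rail toward the red stop, z up. Three flasks are fixed on the carriage, 105 mm apart along y; body 84 mm wide, flat shoulder 65 mm below the mouth, straight neck 40 mm outside (37 at the very rim), 28 mm bore
- mouth_2 (a point): centre of the rim of the third (nearest the knob) brown flask's neck, 160 mm above the bench; y runs along the rail toward the red stop, z up. Three flasks are fixed on the carriage, 105 mm apart along y; body 84 mm wide, flat shoulder 65 mm below the mouth, straight neck 40 mm outside (37 at the very rim), 28 mm bore
- sleeve_0: blue weight sleeve: a straight upright tube, 58 mm outside, 45 mm bore, 50 mm high, 0.2 kg, open at both ends, on four small rubber feet, standing on the bench at the start; origin at the centre of its lower end, z up along its axis. Two or three sleeves are present in a run. Seated, its lower end rests on the flask's flat shoulder, 65 mm below the mouth
- sleeve_1: blue weight sleeve: a straight upright tube, 58 mm outside, 45 mm bore, 50 mm high, 0.2 kg, open at both ends, on four small rubber feet, standing on the bench at the start; origin at the centre of its lower end, z up along its axis. Two or three sleeves are present in a run. Seated, its lower end rests on the flask's flat shoulder, 65 mm below the mouth
- sleeve_2: blue weight sleeve: a straight upright tube, 58 mm outside, 45 mm bore, 50 mm high, 0.2 kg, open at both ends, on four small rubber feet, standing on the bench at the start; origin at the centre of its lower end, z up along its axis. Two or three sleeves are present in a run. Seated, its lower end rests on the flask's flat shoulder, 65 mm below the mouth
- stopper_0: green-headed stopper in the rack: black tapered plug 32 mm long (16 mm wide at the tip, 24 at the top), flat green head 48 mm wide, 8 thick, green round grip 26 mm wide, 28 high. Origin at the plug's tip, z up, so the grip spans 40 to 68 mm. The head is wider than a sleeve's bore: a sleeve cannot go on after it. Home, the head rests on the rim, origin 32 mm below the mouth
- stopper_1: green-headed stopper in the rack: black tapered plug 32 mm long (16 mm wide at the tip, 24 at the top), flat green head 48 mm wide, 8 thick, green round grip 26 mm wide, 28 high. Origin at the plug's tip, z up, so the grip spans 40 to 68 mm. The head is wider than a sleeve's bore: a sleeve cannot go on after it. Home, the head rests on the rim, origin 32 mm below the mouth
- stopper_2: green-headed stopper in the rack: black tapered plug 32 mm long (16 mm wide at the tip, 24 at the top), flat green head 48 mm wide, 8 thick, green round grip 26 mm wide, 28 high. Origin at the plug's tip, z up, so the grip spans 40 to 68 mm. The head is wider than a sleeve's bore: a sleeve cannot go on after it. Home, the head rests on the rim, origin 32 mm below the mouth
- rack: white block 75 x 250 x 40 mm (x, y, z) with three square holes, 28 to 30 mm wide, 80 mm apart along its y, that hold the stoppers; origin at the centre of its underside
- vial_c: white-capped glass vial, 26 mm in diameter, 71 mm high, a bystander; origin at the centre of its base
- vial_a: black-capped glass vial, 22 mm in diameter, 59 mm high, a bystander; origin at the centre of its base
- bottle_white: small white bottle, 48 mm in diameter, 78 mm high, a bystander behind the rail; origin at the centre of its base
Not all that is in view belongs to the job. What is shaped like the stopper_1 but yellow is not meant. Leave any yellow look-alike of the sleeve_0 alone.

How it is judged:
On the way, in this order (a step that is already met when the one before it is completed fails the run):
1. the clamp is freed (value of joint clamp above 1.1 rad), for 0.2 s.
2. the carriage stands against the red end stop (value of joint carriage above 0.114 m and value of joint clamp above 1 rad), for 0.2 s.
3. the clamp is locked again with the carriage at the stop (value of joint clamp below 0.15 rad and value of joint carriage above 0.114 m), for 0.2 s.
4. every sleeve present sits on the shoulder of a flask of its own (((horizontal distance between sleeve_0 and mouth_0 below 0.006 m and z of sleeve_0 in the frame of mouth_0 between -0.072 and -0.06 m) or (horizontal distance between sleeve_0 and mouth_1 below 0.006 m and z of sleeve_0 in the frame of mouth_1 between -0.072 and -0.06 m) or (horizontal distance between sleeve_0 and mouth_2 below 0.006 m and z of sleeve_0 in the frame of mouth_2 between -0.072 and -0.06 m)) and angle between each of sleeve_0, sleeve_1, sleeve_2's own z axis and vertical below 0.1 rad and ((horizontal distance between sleeve_1 and mouth_0 below 0.006 m and z of sleeve_1 in the frame of mouth_0 between -0.072 and -0.06 m) or (horizontal distance between sleeve_1 and mouth_1 below 0.006 m and z of sleeve_1 in the frame of mouth_1 between -0.072 and -0.06 m) or (horizontal distance between sleeve_1 and mouth_2 below 0.006 m and z of sleeve_1 in the frame of mouth_2 between -0.072 and -0.06 m)) and ((horizontal distance between sleeve_2 and mouth_0 below 0.006 m and z of sleeve_2 in the frame of mouth_0 between -0.072 and -0.06 m) or (horizontal distance between sleeve_2 and mouth_1 below 0.006 m and z of sleeve_2 in the frame of mouth_1 between -0.072 and -0.06 m) or (horizontal distance between sleeve_2 and mouth_2 below 0.006 m and z of sleeve_2 in the frame of mouth_2 between -0.072 and -0.06 m))), for 0.2 s.
5. all three flasks are stoppered (((horizontal distance between stopper_0 and mouth_0 below 0.006 m and z of stopper_0 in the frame of mouth_0 between -0.039 and -0.027 m) or (horizontal distance between stopper_0 and mouth_1 below 0.006 m and z of stopper_0 in the frame of mouth_1 between -0.039 and -0.027 m) or (horizontal distance between stopper_0 and mouth_2 below 0.006 m and z of stopper_0 in the frame of mouth_2 between -0.039 and -0.027 m)) and angle between each of stopper_0, stopper_1, stopper_2's own z axis and vertical below 0.12 rad and ((horizontal distance between stopper_1 and mouth_0 below 0.006 m and z of stopper_1 in the frame of mouth_0 between -0.039 and -0.027 m) or (horizontal distance between stopper_1 and mouth_1 below 0.006 m and z of stopper_1 in the frame of mouth_1 between -0.039 and -0.027 m) or (horizontal distance between stopper_1 and mouth_2 below 0.006 m and z of stopper_1 in the frame of mouth_2 between -0.039 and -0.027 m)) and ((horizontal distance between stopper_2 and mouth_0 below 0.006 m and z of stopper_2 in the frame of mouth_0 between -0.039 and -0.027 m) or (horizontal distance between stopper_2 and mouth_1 below 0.006 m and z of stopper_2 in the frame of mouth_1 between -0.039 and -0.027 m) or (horizontal distance between stopper_2 and mouth_2 below 0.006 m and z of stopper_2 in the frame of mouth_2 between -0.039 and -0.027 m))), for 0.2 s.
At the end, for the whole second after the job is handed in: Carriage within 7 mm of the red stop, clamp within 0.17 rad of locked; each present sleeve on its own neck, within 6 mm of the axis and 5 mm of the shoulder; three stoppers in three necks, within 6 mm of the axis, 5 mm of home, upright; all at rest (all of step 4 and all of step 5 and value of joint carriage above 0.113 m and value of joint clamp below 0.17 rad and linear speed of each of sleeve_0, sleeve_1, sleeve_2, stopper_0, stopper_1, stopper_2 below 0.02 m/s); the robot touches nothing.
It fails at once if the carriage is moved while its clamp is locked (value of joint clamp below 0.15 rad and value of joint carriage below 0.112 m and distance of mouth_1 from where it was at the start of the episode above 0.008 m and (velocity of joint carriage above 0.02 m/s or velocity of joint carriage below -0.02 m/s)).
It fails at once if a sleeve or stopper is put on a flask before the carriage stands at the red end stop (value of joint carriage below 0.105 m and ((horizontal distance between sleeve_0 and mouth_0 below 0.012 m and z of sleeve_0 in the frame of mouth_0 below -0.012 m) or (horizontal distance between sleeve_0 and mouth_1 below 0.012 m and z of sleeve_0 in the frame of mouth_1 below -0.012 m) or (horizontal distance between sleeve_0 and mouth_2 below 0.012 m and z of sleeve_0 in the frame of mouth_2 below -0.012 m) or (horizontal distance between sleeve_1 and mouth_0 below 0.012 m and z of sleeve_1 in the frame of mouth_0 below -0.012 m) or (horizontal distance between sleeve_1 and mouth_1 below 0.012 m and z of sleeve_1 in the frame of mouth_1 below -0.012 m) or (horizontal distance between sleeve_1 and mouth_2 below 0.012 m and z of sleeve_1 in the frame of mouth_2 below -0.012 m) or (horizontal distance between sleeve_2 and mouth_0 below 0.012 m and z of sleeve_2 in the frame of mouth_0 below -0.012 m) or (horizontal distance between sleeve_2 and mouth_1 below 0.012 m and z of sleeve_2 in the frame of mouth_1 below -0.012 m) or (horizontal distance between sleeve_2 and mouth_2 below 0.012 m and z of sleeve_2 in the frame of mouth_2 below -0.012 m) or (horizontal distance between stopper_0 and mouth_0 below 0.012 m and z of stopper_0 in the frame of mouth_0 below -0.012 m) or (horizontal distance between stopper_0 and mouth_1 below 0.012 m and z of stopper_0 in the frame of mouth_1 below -0.012 m) or (horizontal distance between stopper_0 and mouth_2 below 0.012 m and z of stopper_0 in the frame of mouth_2 below -0.012 m) or (horizontal distance between stopper_1 and mouth_0 below 0.012 m and z of stopper_1 in the frame of mouth_0 below -0.012 m) or (horizontal distance between stopper_1 and mouth_1 below 0.012 m and z of stopper_1 in the frame of mouth_1 below -0.012 m) or (horizontal distance between stopper_1 and mouth_2 below 0.012 m and z of stopper_1 in the frame of mouth_2 below -0.012 m) or (horizontal distance between stopper_2 and mouth_0 below 0.012 m and z of stopper_2 in the frame of mouth_0 below -0.012 m) or (horizontal distance between stopper_2 and mouth_1 below 0.012 m and z of stopper_2 in the frame of mouth_1 below -0.012 m) or (horizontal distance between stopper_2 and mouth_2 below 0.012 m and z of stopper_2 in the frame of mouth_2 below -0.012 m))).
It fails at once if a sleeve is let drop down a neck instead of being lowered ((horizontal distance between sleeve_0 and mouth_0 below 0.008 m and z of sleeve_0 in the frame of mouth_0 between -0.057 and -0.004 m and linear speed of sleeve_0 above 0.4 m/s) or (horizontal distance between sleeve_0 and mouth_1 below 0.008 m and z of sleeve_0 in the frame of mouth_1 between -0.057 and -0.004 m and linear speed of sleeve_0 above 0.4 m/s) or (horizontal distance between sleeve_0 and mouth_2 below 0.008 m and z of sleeve_0 in the frame of mouth_2 between -0.057 and -0.004 m and linear speed of sleeve_0 above 0.4 m/s) or (horizontal distance between sleeve_1 and mouth_0 below 0.008 m and z of sleeve_1 in the frame of mouth_0 between -0.057 and -0.004 m and linear speed of sleeve_1 above 0.4 m/s) or (horizontal distance between sleeve_1 and mouth_1 below 0.008 m and z of sleeve_1 in the frame of mouth_1 between -0.057 and -0.004 m and linear speed of sleeve_1 above 0.4 m/s) or (horizontal distance between sleeve_1 and mouth_2 below 0.008 m and z of sleeve_1 in the frame of mouth_2 between -0.057 and -0.004 m and linear speed of sleeve_1 above 0.4 m/s) or (horizontal distance between sleeve_2 and mouth_0 below 0.008 m and z of sleeve_2 in the frame of mouth_0 between -0.057 and -0.004 m and linear speed of sleeve_2 above 0.4 m/s) or (horizontal distance between sleeve_2 and mouth_1 below 0.008 m and z of sleeve_2 in the frame of mouth_1 between -0.057 and -0.004 m and linear speed of sleeve_2 above 0.4 m/s) or (horizontal distance between sleeve_2 and mouth_2 below 0.008 m and z of sleeve_2 in the frame of mouth_2 between -0.057 and -0.004 m and linear speed of sleeve_2 above 0.4 m/s)).
It fails at once if a bystander (two small vials, white bottle) is displaced by more than 2 cm (distance of any of vial_c, vial_a, bottle_white from where it was at the start of the episode above 0.02 m).
Of sleeve_0, sleeve_1, sleeve_2 only 2 to 3 are there at a start; the rules pass over those that are not, and their reading is None.
At some moment in a run one of sleeve_0, sleeve_1, sleeve_2 may be knocked a few centimetres aside while the robot is not near it.
It also fails if it takes over 210 s, if anything falls off the work surface, if the arm or the gripper's body presses on something with over 40 N, if the wrist force passes 120 N, or if a joint passes its speed limit or range.

## Working session

There is one attempt and no reset: what is moved stays moved. The work goes in short steps, each a Python script; the robot and the scene stay as the last script left them, time stands still between calls to the robot, and variables do not carry over. Pictures are saved under pics/ and viewed, at most 14 in all, crops included, and the job is handed in when it is done.

```bash
mkdir -p pics; python3 - <<'E'
from rig import env
import cv2,numpy as np
for n in("scene","side","wrist"):
    im=env.get_image(n); cv2.imwrite(f"pics/{n}0.png",im[:,:,::-1]); c=env.camera_info(n)
    print(n,{k:np.round(np.array(v),4).tolist() for k,v in c.items()})
print(env.current_clock(),env.current_eef_rot(),env.current_gripper_width())
E
```

```text
scene {'fx': 454.5574, 'fy': 454.5574, 'cx': 315.2229, 'cy': 232.2921, 'R': [[0.8992, -0.4368, -0.0261], [-0.199, -0.3551, -0.9134], [0.3897, 0.8265, -0.4063]], 't': [-0.4849, 0.1863, 0.9114]}
side {'fx': 441.0064, 'fy': 441.0064, 'cx': 320.8715, 'cy': 246.6669, 'R': [[-0.9993, 0.0298, -0.0203], [0.0341, 0.5951, -0.8029], [-0.0118, -0.8031, -0.5957]], 't': [0.5258, 0.1021, 1.0435]}
wrist {'fx': 342.0542, 'fy': 342.0542, 'cx': 320.644, 'cy': 241.5099, 'T_tool_cam': [[0.0003, -0.9601, -0.2796, 0.0718], [1.0, 0.0003, 0.0001, -0.0017], [-0.0, -0.2796, 0.9601, -0.1206], [0.0, 0.0, 0.0, 1.0]]}
0.15 [-4.73270966e-04  7.07107232e-01  7.07106022e-01 -4.61156934e-04] 0.08540049909340688
```

View pics/scene0.png

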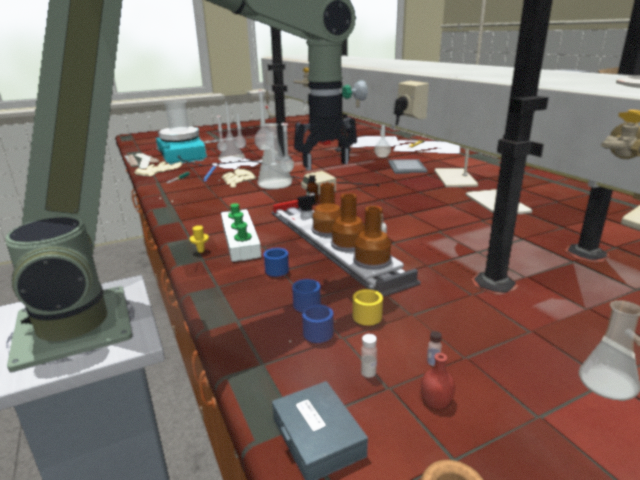

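View pics/side0.png

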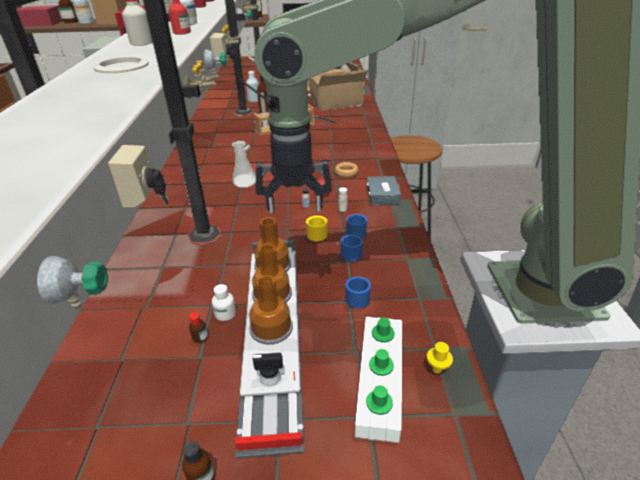

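Side view: blue sleeves are at about (358,291), (351,247) and (357,226), with a yellow ring at (317,228) to ignore. Green stoppers are at (383,328), (381,361) and (379,399), with a yellow look-alike at (440,355). The black knob is at (268,363), the flask mouths near (268,222), (271,250) and (266,282), and the red stop at (269,440). Next I measure roughly.

```bash
cat > h.py <<'E'
from rig import env
import cv2,numpy as np
from scipy.spatial.transform import Rotation as Ro
def cam(n):
    c=env.camera_info(n); K=(c["fx"],c["fy"],c["cx"],c["cy"])
    if n=="wrist":
        q=np.array(env.current_eef_rot()); R=Ro.from_quat(q[[1,2,3,0]]).as_matrix(); T=np.array(c["T_tool_cam"])
        return K,R@T[:3,:3],R@T[:3,3]+np.array(env.current_tcp_pos())
    R=np.array(c["R"]); return K,R.T,-R.T@np.array(c["t"])
def ray(C,px,z):
    K,R,o=C; px=np.atleast_2d(px).astype(float)
    d=np.c_[(px[:,0]-K[2])/K[0],(px[:,1]-K[3])/K[1],np.ones(len(px))]@R.T
    return (o+d*((z-o[2])/d[:,2])[:,None])[:,:2]
def proj(C,X):
    K,R,o=C; p=(np.array(X)-o)@R; return np.array([K[2]+K[0]*p[0]/p[2],K[3]+K[1]*p[1]/p[2]])
HUE=dict(blue=(100,130,120,60),green=(50,85,120,50),yellow=(22,34,150,120),brown=(5,18,120,40),red=(174,180,150,120))
def blobs(im,col,amin=60):
    h=cv2.cvtColor(im,cv2.COLOR_RGB2HSV); a=HUE[col]
    m=cv2.inRange(h,(a[0],a[2],a[3]),(a[1],255,255))
    cs,_=cv2.findContours(m,cv2.RETR_EXTERNAL,cv2.CHAIN_APPROX_NONE)
    return [c[:,0,:] for c in cs if cv2.contourArea(c)>amin]
def quat(yaw):  # closing line along world x at yaw 0; yaw CCW from above
    q=(Ro.from_euler('z',yaw)*Ro.from_quat([2**-.5,2**-.5,0,0])).as_quat(); return q[[3,0,1,2]]
E
python3 - <<'E'
from h import *
for n,cols in(("side",("blue","green","yellow","red","brown")),("scene",("blue","green"))):
    C=cam(n); im=cv2.imread(f"pics/{n}0.png")[:,:,::-1].copy()
    for col in cols:
        for b in blobs(im,col):
            x,y,w,h=cv2.boundingRect(b); z={"blue":.05,"green":.09,"yellow":.05,"red":.02,"brown":.1}[col]
            print(n,col,(x,y,w,h),ray(C,[x+w/2,y+h*.5],z-.02).round(3), "topz",ray(C,[x+w/2,y],z).round(3))
C=cam("side")
print("knob",ray(C,[268,357],.091).round(3),"mouths",ray(C,[[268,222],[271,250],[266,282]],.16).round(3))
print("stop",ray(C,[[238,441],[301,441]],.03).round(3),"white",ray(C,[223,290],.07),"red",ray(C,[196,318],.05))
print("rail",ray(C,[[252,250],[292,250]],.0),"post",ray(C,[203,235],0.))
E
```

```text
side blue (346, 277, 25, 31) [[0.44  0.019]] topz [[ 0.438 -0.011]]
side blue (341, 214, 26, 47) [[ 0.431 -0.197]] topz [[ 0.424 -0.282]]
side green (367, 386, 25, 28) [[0.437 0.327]] topz [[0.436 0.314]]
side green (370, 349, 23, 26) [[0.423 0.249]] topz [[0.422 0.236]]
side green (372, 318, 22, 24) [[0.409 0.172]] topz [[0.408 0.159]]
side green (82, 262, 25, 32) [[ 1.039 -0.017]] topz [[ 1.046 -0.05 ]]
side yellow (427, 342, 26, 31) [[0.302 0.212]] topz [[0.299 0.19 ]]
side yellow (306, 215, 21, 26) [[ 0.53  -0.248]] topz [[ 0.529 -0.283]]
side brown (0, 429, 96, 51) [[0.945 0.405]] topz [[0.951 0.375]]
side brown (79, 425, 109, 55) [[0.817 0.407]] topz [[0.822 0.374]]
side brown (179, 424, 97, 56) [[0.676 0.412]] topz [[0.678 0.379]]
side brown (279, 419, 96, 61) [[0.528 0.414]] topz [[0.526 0.377]]
side brown (374, 417, 98, 63) [[0.385 0.418]] topz [[0.379 0.38 ]]
side brown (458, 416, 65, 64) [[0.285 0.422]] topz [[0.276 0.382]]
side brown (301, 354, 58, 64) [[0.518 0.303]] topz [[0.516 0.251]]
side brown (403, 351, 48, 64) [[0.354 0.304]] topz [[0.345 0.253]]
side brown (467, 
[... 1291 characters left out ...]
[ 2.111 -1.671]]
side brown (241, 57, 26, 40) [[ 0.817 -1.555]] topz [[ 0.845 -1.88 ]]
side brown (191, 57, 81, 176) [[ 0.82  -0.715]] topz [[ 0.973 -1.895]]
scene blue (293, 280, 39, 44) [[ 0.44  -0.193]] topz [[ 0.464 -0.145]]
scene blue (264, 249, 24, 27) [[0.438 0.001]] topz [[0.451 0.03 ]]
scene green (229, 204, 21, 36) [[0.411 0.191]] topz [[0.438 0.27 ]]
scene green (343, 86, 8, 12) [[1.983 2.386]] topz [[2.1   2.593]]
knob [[0.626 0.245]] mouths [[ 0.642 -0.087]
 [ 0.628  0.02 ]
 [ 0.631  0.122]]
stop [[0.673 0.366]
 [0.569 0.37 ]] white [[0.73940886 0.03934139]] red [[0.78962182 0.10155291]]
rail [[ 0.70674566 -0.19682025]
 [ 0.59839621 -0.19066455]] post [[ 0.85362006 -0.27617823]]
```

```bash
python3 - <<'E'
from h import *
for i,p in enumerate([(.6,.17,.3),(.6,-.05,.3),(.45,-.22,.3)]):
    env.move_to(p,quat(0)); env.dwell(.2)
    C=cam("wrist"); im=env.get_image("wrist"); cv2.imwrite(f"pics/w{i}.png",im[:,:,::-1])
    np.save(f"pics/w{i}.npy",np.array([np.r_[C[0],0,0][:6].tolist()+[0]*6],float))
    import pickle; pickle.dump(C,open(f"pics/w{i}.pkl","wb"))
    for col,z in(("blue",.05),("green",.078)):
        for b in blobs(im,col,300):
            P=ray(C,b,z); c,r=cv2.minEnclosingCircle((P*1000).astype(np.float32)); print(i,col,b.mean(0).round(),np.round(c,1),round(r,1))
    print(env.current_clock(),C[2])
a=np.hstack([cv2.imread(f"pics/w{i}.png") for i in (0,1)]); cv2.imwrite("pics/w01.png",cv2.resize(a,(800,300),interpolation=cv2.INTER_AREA))
E
```

```text
0 green [148. 221.] [418.4 162.8] 25.7
0 green [151. 148.] [432.8 234.8] 24.2
0 green [155.  66.] [446.2 307.8] 24.4
1.1417 [0.59841858 0.24009783 0.42013299]
1 blue [193. 288.] [ 450.  -148.8] 39.5
1 blue [177. 150.] [448.3  14.4] 35.1
1 green [121.   9.] [421.8 140.5] 21.7
2.275 [0.59831563 0.02332633 0.42056294]
2 blue [295. 238.] [ 420.7 -251.6] 32.6
2 blue [313. 151.] [ 440.9 -157.3] 28.5
2 blue [313.   4.] [441.7 -20.3] 19.7
3.4333 [ 0.44911187 -0.14743751  0.42041548]
```

View pics/w0.png

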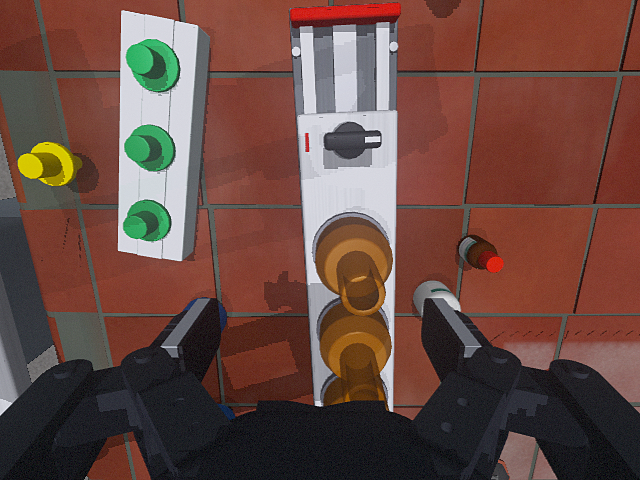

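View pics/w2.png

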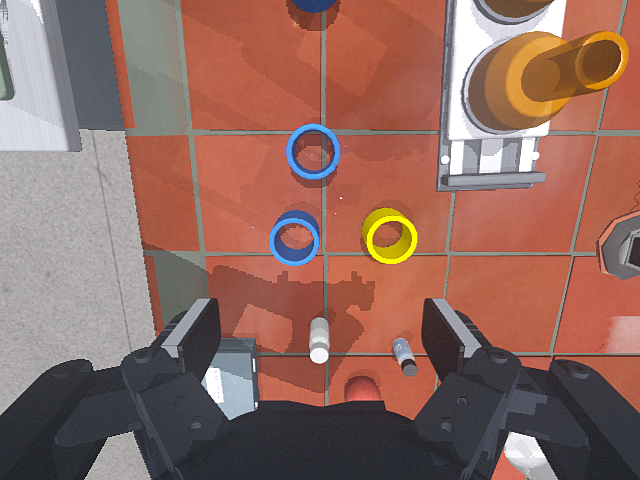

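w0: the knob bar is at (352,140), the mouth_2 rim near (362,290), and the stop is red at the top. w2: two free blue sleeves at (313,151) and (295,238), a yellow ring at (389,236) and the mouth_0 rim at (603,62).

```bash
python3 - <<'E'
from h import *
import pickle
C0,C1,C2=[pickle.load(open(f"pics/w{i}.pkl","rb")) for i in range(3)]
print("knob",ray(C0,[[324,140],[381,140],[352.5,140]],.091).round(4))
print("m2",ray(C0,[362,290],.16).round(4),"m0",ray(C2,[603,62],.16).round(4))
print("stop",ray(C0,[[291,22],[401,18]],.03).round(4),"carr edge",ray(C0,[[299,114],[398,112],[313,380]],.03).round(4))
im=cv2.imread("pics/w2.png")[:,:,::-1].copy()
for b in blobs(im,"blue",300):
    c,r=cv2.minEnclosingCircle((ray(C2,b,.05)*1000).astype(np.float32)); print(c,r)
im=cv2.imread("pics/w0.png"); cv2.imwrite("pics/knob.png",cv2.resize(im[90:190,280:420],None,fx=4,fy=4))
E
```

```text
knob [[0.6012 0.2416]
 [0.6538 0.2415]
 [0.6275 0.2415]]
m2 [[0.6321 0.1224]] m0 [[ 0.6432 -0.0942]]
stop [[0.5686 0.3551]
 [0.6785 0.3584]] carr edge [[ 0.5749  0.2686]
 [ 0.6809  0.2704]
 [ 0.5871 -0.0682]]
(420.7433776855469, -251.552490234375) 32.550575256347656
(440.94427490234375, -157.25274658203125) 28.53156852722168
(441.69744873046875, -20.288908004760742) 19.656789779663086
```

View pics/knob.png

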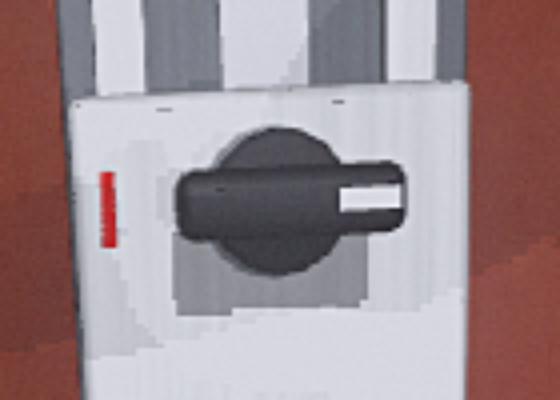

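Clear: the knob bar lies across the rail with its centre at w0 (352.5,140), and the red locked mark is at left. Now I grasp the knob.

```bash
python3 - <<'E'
from h import *
Y0=-np.pi/2+.035; k=np.array([.6272,.2425])
print(env.solve_ik([*k,.09],quat(Y0)),env.solve_ik([*k,.09],quat(Y0+1.4)))
env.move_to([*k,.22],quat(Y0)); env.move_straight([*k,.086],speed=.1)
env.close(); print("w",env.current_gripper_width(),env.current_contact_force(),env.current_moment())
for a in np.arange(.1,1.36,.125):
    env.move_to([*k,.086],quat(Y0+a))
    print(round(a,2),np.round(env.current_contact_force(),1),np.round(env.current_moment(),2))
print(env.current_gripper_width(),env.current_clock())
E
```

```text
[ 3.51832972e-01  5.97213454e-01  1.53507633e+00 -4.44089210e-16
  1.00930287e+00  1.88762930e+00] [ 3.51832972e-01  5.97213454e-01  1.53507633e+00 -4.44089210e-16
  1.00930287e+00  4.87629299e-01]
w 0.014836680380614626 [-0.02127369 -6.15755214  3.05577709] [-0.80410459  0.08337427  0.30499802]
0.1 [-0.1 -5.5  3.6] [-0.92  0.15  0.2 ]
0.22 [ 0.3 -5.8  3.7] [-0.96  0.05  0.19]
0.35 [ 0.2 -2.8  3.5] [-0.62  0.12  0.16]
0.48 [ 0.3 -4.3  3.8] [-0.67  0.04  0.18]
0.6 [ 0.8 -3.   5.9] [-0.65 -0.01  0.19]
0.72 [ 1.1 -4.6  4.3] [-0.64 -0.16  0.18]
0.85 [ 2.8 -3.2  4.8] [-0.64 -0.3   0.19]
0.98 [ 2.6 -3.8  4.5] [-0.59 -0.5   0.2 ]
1.1 [ 4.4 -3.6  3.3] [-0.56 -0.58  0.16]
1.23 [ 5.3 -4.5  4.7] [-0.53 -0.65  0.25]
1.35 [ 5.  -2.9  3.3] [-0.65 -0.73  0.16]
0.014979377886022289 10.35
```

```bash
python3 - <<'E'
from h import *
Y0=-np.pi/2+.035; k=np.array([.6272,.2425]); u=np.array([-np.sin(.035),np.cos(.035)])
env.dwell(.3); s=0
while s<.135:
    s+=.02 if s<.06 else .004
    env.move_straight([*(k+u*s),.086],speed=.08)
    f=np.array(env.current_contact_force()); print(round(s,3),f.round(1),np.round(env.current_tcp_pos(),4))
    if f[1]<-16: break
env.dwell(.4); print(env.current_contact_force())
k=k+u*s; np.save("k.npy",k)
for a in list(np.arange(1.25,0,-.125))+[0,-.03]:
    env.move_to([*k,.086],quat(Y0+a))
    print(round(a,2),np.round(env.current_contact_force(),1),np.round(env.current_moment(),2))
env.dwell(.4)
C=cam("wrist");cv2.imwrite("pics/lock.png",env.get_image("wrist")[:,:,::-1])
env.open(); env.move_straight([*k,.25],speed=.15); print(env.current_clock(),s)
E
```

```text
0.02 [5.5 3.1 2. ] [0.6277 0.2647 0.0863]
0.04 [5.6 2.5 2.7] [0.6269 0.2843 0.0863]
0.06 [5.4 3.9 2. ] [0.626  0.3043 0.0863]
0.064 [ 4.4 -0.6  3.3] [0.6259 0.3069 0.0863]
0.068 [ 5.8 -1.8  3.5] [0.6257 0.3105 0.0863]
0.072 [ 4.6 -1.5  4.6] [0.6255 0.3144 0.0863]
0.076 [ 4.9 -1.1  4.1] [0.6253 0.3183 0.0863]
0.08 [ 6.  -1.6  4.3] [0.6252 0.3223 0.0863]
0.084 [  5.2 -11.    6.4] [0.6252 0.3228 0.0863]
0.088 [  5.6 -21.4   8.5] [0.6252 0.3231 0.0863]
[  5.72058808 -20.25251488   8.4688036 ]
1.25 [  5.7 -20.5   9.2] [-3.11 -0.92 -0.16]
1.12 [  3.5 -21.    8.9] [-3.06 -0.84 -0.23]
1.0 [  4.4 -20.2   9.2] [-2.94 -0.72 -0.17]
0.88 [  3.6 -20.7   9.7] [-2.93 -0.66 -0.23]
0.75 [  2.7 -18.8  10. ] [-2.86 -0.68 -0.24]
0.62 [  3.  -19.8  10.5] [-2.8  -0.54 -0.17]
0.5 [  2.7 -18.7   9.4] [-2.68 -0.54 -0.2 ]
0.38 [  1.7 -17.6   9.5] [-2.53 -0.46 -0.25]
0.25 [  2.  -17.5   9.3] [-2.48 -0.47 -0.19]
0.12 [  2.1 -16.8   9.1] [-2.41 -0.44 -0.2 ]
0 [  1.8 -15.8   9.3] [-2.26 -0.37  0.19]
-0.03 [  2.  -16.3  10.1] [-2.24 -0.35  1.15]
19.375 0.08800000000000002
```

```bash
cat >> h.py <<'E'
HUE["brown"]=(10,20,150,90)
def over(xy,z=.3):
    env.move_to([xy[0],xy[1]-.072,z],quat(0)); env.dwell(.15)
    C=cam("wrist"); return C,env.get_image("wrist")
def circ(C,im,col,z,xy,r0):
    best=None
    for b in blobs(im,col,300):
        P=ray(C,cv2.convexHull(b)[:,0],z).astype(np.float64)
        A=np.c_[2*P,np.ones(len(P))]; s=np.linalg.lstsq(A,(P**2).sum(1),rcond=None)[0]
        c=s[:2]; r=np.sqrt(s[2]+c@c); res=np.abs(np.hypot(*(P-c).T)-r).max()
        d=np.hypot(*(c-xy))
        if best is None or d<best[3]: best=(c,r,res,d)
    return best
E
python3 - <<'E'
from h import *
n=0
def m(xy,col,z,r0):
    global n
    for _ in range(2):
        C,im=over(xy); b=circ(C,im,col,z,xy,r0)
        if b is None: print("none",xy); return
        print(col,b[0].round(4),round(b[1],4),round(b[2],4)); xy=b[0]
    cv2.imwrite(f"pics/m{n}.png",im[:,:,::-1]); n+=1
    p=proj(C,[*xy,.16]); print("   px",p.round(1)); return im
ims=[m(np.array(p),"brown",.095,.042) for p in((.629,.202),(.633,.097),(.637,-.008))]
ims+=[m(np.array(p),"blue",.05,.029) for p in((.441,.01),(.441,-.157),(.421,-.25))]
print(env.current_clock())
o=np.vstack([np.hstack([cv2.resize(i,(266,200)) for i in ims[j:j+3]]) for j in(0,3)])
cv2.imwrite("pics/mm.png",o[:,:,::-1])
E
```

```text
brown [0.6291 0.2017] 0.038 0.0048
brown [0.6294 0.2015] 0.0382 0.0053
   px [323.4 142.1]
brown [0.634  0.0965] 0.0382 0.005
brown [0.6343 0.0965] 0.0382 0.0052
   px [323.5 142. ]
brown [ 0.6396 -0.0058] 0.0364 0.0031
brown [ 0.6379 -0.006 ] 0.0369 0.0028
   px [320.7 142.3]
blue [0.4411 0.0133] 0.0283 0.0003
blue [0.441  0.0133] 0.0283 0.0003
   px [322.8 141.7]
blue [ 0.4408 -0.1572] 0.0283 0.0003
blue [ 0.4409 -0.1572] 0.0282 0.0003
   px [323.  141.9]
blue [ 0.4187 -0.256 ] 0.0283 0.0004
blue [ 0.4187 -0.2561] 0.0282 0.0003
   px [322.9 142. ]
27.9
```

View pics/mm.png

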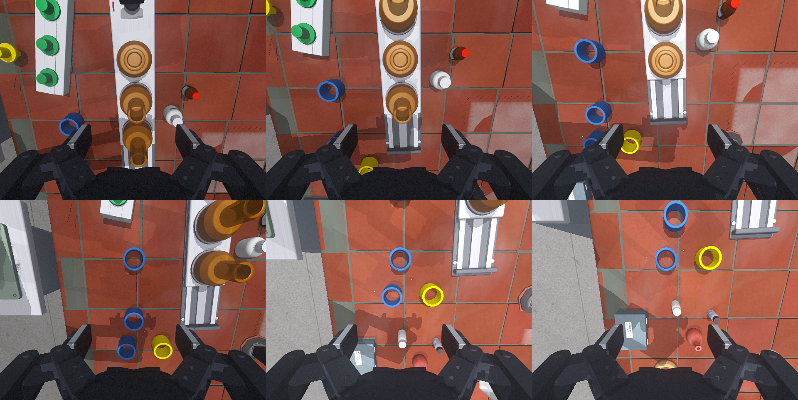

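Composite: the flask rims are concentric near the pixel below the camera, about (323,142), and all three sleeves are clean rings. The flask mask is uneven, so I refine on the rim.

```bash
python3 - <<'E'
from h import *
o=[]
for n in range(3):
    im=cv2.imread(f"pics/m{n}.png"); c=im[92:192,272:372]; o.append(cv2.resize(c,(264,264)))
    hs=cv2.cvtColor(c,cv2.COLOR_BGR2HSV); print(hs[50,::6].tolist())
    g=cv2.resize(cv2.cvtColor(c,cv2.COLOR_BGR2GRAY),None,fx=4,fy=4,interpolation=cv2.INTER_CUBIC)
    for lo,hi in((60,84),(86,112),(140,190)):
        k=cv2.HoughCircles(g,cv2.HOUGH_GRADIENT,2,20,param1=80,param2=20,minRadius=lo,maxRadius=hi)
        if k is not None: print(n,[( (x+.5)/4+272-.5,(y+.5)/4+92-.5,r/4) for x,y,r in k[0][:2].tolist()])
cv2.imwrite("pics/rims.png",np.hstack(o))
E
```

```text
[[3, 161, 111], [108, 15, 208], [14, 154, 114], [15, 144, 189], [16, 139, 196], [16, 169, 184], [15, 144, 174], [16, 138, 191], [15, 132, 193], [16, 135, 191], [16, 142, 190], [15, 149, 164], [16, 165, 188], [16, 145, 162], [16, 155, 178], [13, 139, 117], [117, 11, 222]]
0 [(322.875, 142.875, 15.350000381469727), (317.875, 145.375, 20.700000762939453)]
0 [(323.375, 143.875, 26.049999237060547), (328.875, 137.375, 26.600000381469727)]
0 [(323.375, 140.375, 43.349998474121094), (318.375, 142.875, 46.099998474121094)]
[[4, 158, 116], [115, 14, 217], [13, 158, 126], [16, 137, 208], [16, 134, 213], [16, 162, 200], [16, 135, 211], [16, 133, 205], [16, 132, 205], [17, 133, 205], [16, 135, 206], [14, 144, 156], [16, 159, 200], [16, 142, 200], [15, 158, 189], [11, 136, 129], [120, 10, 226]]
1 [(323.375, 142.875, 18.799999237060547), (317.375, 140.875, 20.700000762939453)]
1 [(323.375, 143.875, 26.049999237060547), (323.875, 137.875, 22.75)]
1 [(320.375, 141.375, 45.0), (325.375, 141.375, 45.54999923706055)]
[[128, 18, 114], [0, 0, 255], [15, 151, 152], [17, 127, 230], [15, 145, 180], [17, 158, 226], [16, 121, 233], [17, 123, 232], [16, 124, 232], [17, 123, 230], [16, 124, 230], [12, 129, 127], [16, 165, 219], [17, 134, 226], [14, 159, 175], [13, 143, 150], [114, 10, 247]]
2 [(321.875, 145.875, 18.0), (315.875, 144.375, 20.700000762939453)]
2 [(320.875, 146.375, 25.5), (327.375, 152.375, 26.600000381469727)]
2 [(317.875, 144.375, 46.099998474121094), (323.375, 143.375, 44.45000076293945)]
```

View pics/rims.png

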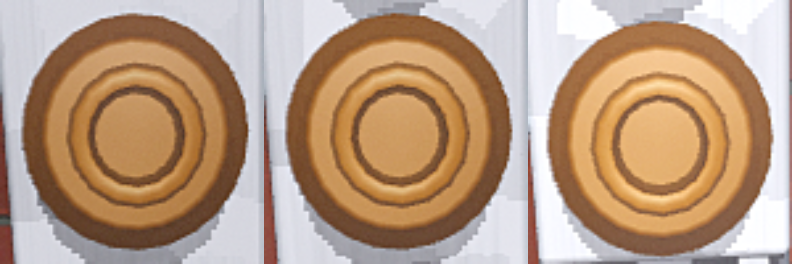

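Rims are at about (323.5,143), (323.4,143) and (322,146). Mouths: m2=(.6294,.2008), m1=(.6342,.0957), m0=(.6390,−.0092), with a consistent 105 mm pitch. For the first sleeve I grip and release to calibrate the camera offset in x, then pick it up.

```bash
cat >> h.py <<'E'
M=[np.array([.6390,-.0092]),np.array([.6342,.0957]),np.array([.6294,.2008])]
F=lambda:np.array(env.current_contact_force())
def find(xy,col="blue",z=.05):
    C,im=over(xy); b=circ(C,im,col,z,xy,0); print(col,b[0].round(4),round(b[1],4),round(b[2],4)); return b[0]
def grasp(xy,z,h=.12):
    env.move_to([*xy,h],quat(0)); env.move_straight([*xy,z],speed=.12); env.close()
def lower(xy,z0,z1,fmax=9,step=.004,speed=.06):
    f0=F()[2]; z=z0
    while z>z1:
        z=max(z-step,z1); env.move_straight([*xy,z],speed=speed); f=F()
        if f[2]-f0>fmax: break
    print("lower end",round(z,4),"real",np.round(env.current_tcp_pos(),4),"dF",(f-[0,0,f0]).round(1)); return z
E
python3 - <<'E'
from h import *
a=find(np.array([.441,.0133]))
grasp(a,.042); print(env.current_gripper_width(),np.round(env.current_tcp_pos(),4)); t=env.current_tcp_pos()[0]
env.open(); env.move_straight([*a,.14],speed=.2)
b=find(a); print("ex",b-a,"tcp-meas",t-b[0],env.current_clock())
E
```

```text
blue [0.4411 0.0133] 0.0282 0.0002
0.05600233205985723 [0.4419 0.0133 0.0433]
blue [0.4401 0.0134] 0.0283 0.0003
ex [-0.00099637  0.00016129] tcp-meas 0.001775557226197877 33.1333
```

```bash
cat >> h.py <<'E'
EX=.0016
def sleeve(guess,m):
    a=find(guess)+[EX,0]
    grasp(a,.042); print("w",env.current_gripper_width(),env.current_tcp_pos())
    env.move_straight([*a,.26],speed=.2); t=m+[EX,0]
    env.move_to([*t,.26],quat(0)); env.move_straight([*t,.21],speed=.15); env.dwell(.2)
    f0=F(); print("tcp",np.round(env.current_tcp_pos(),4),"f0",f0.round(1))
    env.move_straight([*t,.19],speed=.08); print("entered",(F()-f0).round(1))
    z=lower(t,.19,.134); env.dwell(.2); print("F",(F()-f0).round(1),"w",env.current_gripper_width(),env.current_clock())
E
python3 - <<'E'
from h import *
sleeve(np.array([.4401,.0134]),M[2])
E
```

```text
blue [0.44   0.0134] 0.0283 0.0005
w 0.056445504414858814 [0.44211472 0.01338782 0.04323859]
tcp [0.6316 0.2008 0.2117] f0 [ 0.1 -0.1 -2.8]
entered [ 0.1 -0.6  1.1]
lower end 0.134 real [0.6315 0.201  0.1383] dF [-3.8 -0.  19.6]
F [-3.9 -1.1 19.8] w 0.05595319161263927 42.65
```

```bash
cat >> h.py <<'E'
def release(m,z=.137,up=.27):
    t=m+[EX,0]; env.move_straight([*t,z],speed=.05); env.open(); env.move_straight([*t,up],speed=.2)
E
python3 - <<'E'
from h import *
release(M[2])
C,im=over(M[2]); b=circ(C,im,"blue",.145,M[2],0); print("seated",b); cv2.imwrite("pics/s2.png",cv2.resize(im[60:260,200:440],(480,400))[:,:,::-1])
print(env.current_clock())
sleeve(np.array([.4409,-.1572]),M[1])
E
```

```text
seated (array([0.62958394, 0.20095708]), np.float64(0.028298751399232127), np.float64(0.0003260858329645483), np.float64(0.00024188356810386522))
44.7333
blue [ 0.4409 -0.1571] 0.0283 0.0005
w 0.05582580854637448 [ 0.44305188 -0.15738862  0.04320379]
tcp [0.6365 0.0956 0.2116] f0 [-0.3 -0.3 -1.5]
entered [0.1 0.5 0.2]
lower end 0.134 real [0.6363 0.0958 0.1382] dF [-4.7 -0.9 19. ]
F [-4.2 -0.3 19.6] w 0.05554633564071251 55.65
```

View pics/s2.png

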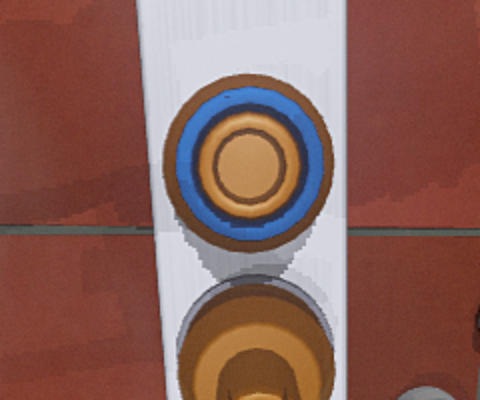

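The first sleeve sits concentric on its neck, with the blue ring centred at about (249,163) in the crop. Continuing with the third.

```bash
python3 - <<'E'
from h import *
release(M[1])
C,im=over(M[1]); print("seated",circ(C,im,"blue",.145,M[1],0))
C,im=over(np.array([.4187,-.256])); print("c",circ(C,im,"blue",.05,np.array([.4187,-.256]),0)); cv2.imwrite("pics/c.png",im[:,:,::-1])
sleeve(circ(C,im,"blue",.05,np.array([.4187,-.256]),0)[0],M[0])
E
```

```text
seated (array([0.63442146, 0.09584965]), np.float64(0.028298541623700265), np.float64(0.00023266999652382311), np.float64(0.00026727983245974625))
c (array([ 0.41872395, -0.25613782]), np.float64(0.028226364404225882), np.float64(0.00047959289261049684), np.float64(0.00013988971551399297))
blue [ 0.4187 -0.2561] 0.0282 0.0003
w 0.05655438250156182 [ 0.42068336 -0.25641398  0.04333826]
tcp [ 0.6412 -0.0095  0.2115] f0 [ 0.3  0.  -1.9]
entered [-0.1 -0.1 -0.2]
lower end 0.134 real [ 0.6412 -0.0092  0.1383] dF [-3.6  0.3 19.2]
F [-4.2  0.6 20.2] w 0.0561793086165445 69.175
```

```bash
cat >> h.py <<'E'
def stopper(g,m):
    for _ in range(2): g=find(g,"green",.048)
    a=g+[EX,0]; grasp(a,.071,.14); print("w",env.current_gripper_width(),np.round(env.current_tcp_pos(),4))
    env.move_straight([*a,.28],speed=.2); t=m+[EX,0]
    env.move_to([*t,.28],quat(0)); env.move_straight([*t,.232],speed=.15); env.dwell(.2); f0=F()
    z=lower(t,.232,.188,fmax=14,step=.006); env.dwell(.2); print("F",(F()-f0).round(1),"w",env.current_gripper_width(),env.current_clock())
E
python3 - <<'E'
from h import *
release(M[0])
C,im=over(M[0]); print("seated",circ(C,im,"blue",.145,M[0],0))
stopper(np.array([.41,.165]),M[0])
C=cam("side"); cv2.imwrite("pics/st.png",env.get_image("side")[:,:,::-1])
E
```

```text
seated (array([ 0.63926414, -0.00892469]), np.float64(0.028237905541033226), np.float64(0.00019255704266915585), np.float64(0.00038152514159640134))
green [0.4046 0.1555] 0.0231 0.0003
green [0.4045 0.1556] 0.0231 0.0004
w 0.02419257978473907 [0.4063 0.1557 0.0715]
lower end 0.188 real [ 0.6413 -0.0092  0.1914] dF [-3.3  0.3 13.5]
F [-3.5 -0.1 13.7] w 0.024147096844329082 80.2167
```

View pics/st.png

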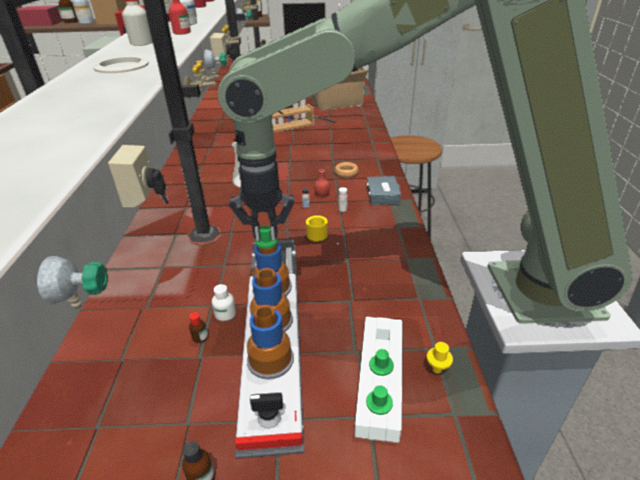

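The carriage is against the red stop, all three sleeves are seated and the first stopper is home at about (265,238). Continuing.

```bash
python3 - <<'E'
from h import *
release(M[0],.191,.28)
stopper(np.array([.423,.233]),M[1]); release(M[1],.191,.28)
stopper(np.array([.436,.311]),M[2]); release(M[2],.191,.28)
for m in M:
    C,im=over(m,.32); print(m,"green",circ(C,im,"green",.168,m,0),"blue",circ(C,im,"blue",.145,m,0)[:3])
cv2.imwrite("pics/end_w.png",im[:,:,::-1])
env.move_to([.5,-.0,.33],quat(0)); cv2.imwrite("pics/end.png",env.get_image("side")[:,:,::-1]); print(env.current_clock())
E
```

```text
green [0.4189 0.2342] 0.0232 0.0005
green [0.419  0.2342] 0.0232 0.0005
w 0.02407663645628466 [0.4207 0.2343 0.0715]
lower end 0.188 real [0.6366 0.0958 0.1914] dF [-3.1  0.1 12.1]
F [-4.1 -0.4 13.5] w 0.024250271356659837 90.5667
green [0.4334 0.3129] 0.0231 0.0004
green [0.4332 0.313 ] 0.0232 0.0002
w 0.02417603285155446 [0.435  0.3131 0.0715]
lower end 0.188 real [0.6319 0.2011 0.1915] dF [-2.4 -0.1 13.3]
F [-2.  -1.2 12.2] w 0.02397200354174364 100.6667
[ 0.639  -0.0092] green (array([ 0.63916623, -0.00935443]), np.float64(0.02335398457048931), np.float64(0.0002247271312967418), np.float64(0.00022689541251809907)) blue (array([ 0.63928334, -0.00883219]), np.float64(0.028271481004025663), np.float64(0.000252114291289119))
[0.6342 0.0957] green (array([0.63428658, 0.09561162]), np.float64(0.023391763485785096), np.float64(0.0002202540638643058), np.float64(0.00012372579359392325)) blue (array([0.63442991, 0.09594198]), np.float64(0.028285998163800504), np.float64(0.0002584148601818756))
[0.6294 0.2008] green (array([0.62943536, 0.20073641]), np.float64(0.023400090792095526), np.float64(0.00024979824507758916), np.float64(7.27611421757653e-05)) blue (array([0.62848447, 0.20324573]), np.float64(0.028243127632756118), np.float64(0.00045917726744335377))
105.6417
```

View pics/end_w.png

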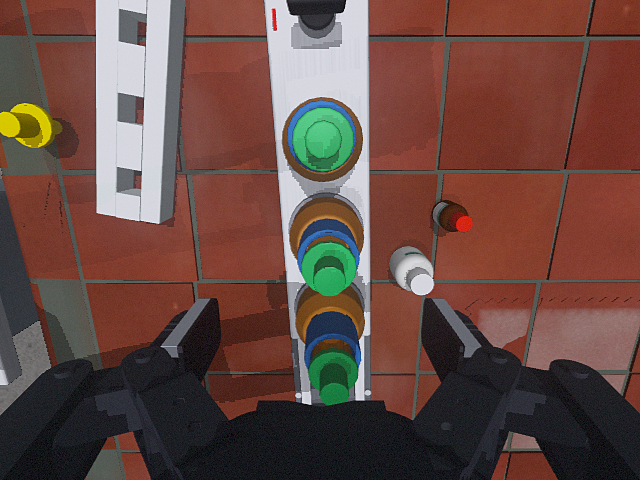

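View pics/end.png

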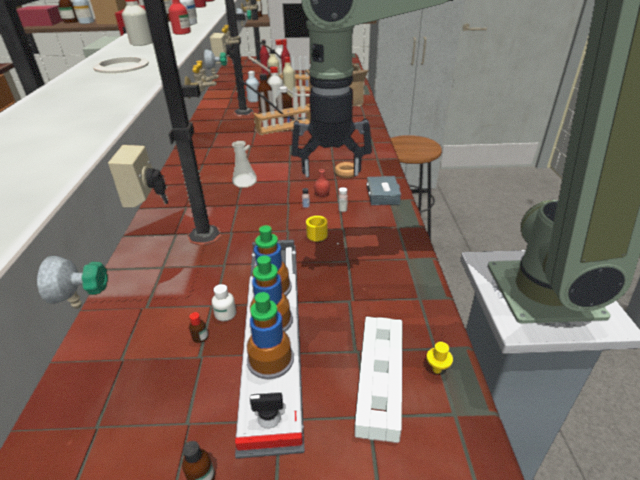

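All three flasks are sleeved and stoppered, at (264,238), (264,270) and (263,305). The knob bar lies across the rail, the carriage is at the stop, and the bystanders are in place. The sleeve nearest the knob sits 2.6 mm off its axis, within the 6 mm tolerance. Handing in.

```bash
python3 -c "
from rig import env
print(env.job_done())"
```

```text
the job is handed in; nothing more can be done
None
```

I handed the job in at about 106 s of the 210 s limit; the hand-in returned no verdict. By camera and force checks, the carriage is locked at the red stop, all three sleeves are on their shoulders, all three stoppers are home, and the vials and white bottle look unmoved.

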